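# Clamp a glued tile sample with the capstan

## Task

Stand the freshly glued tile sample on the bed of the glue-up clamp, centred between the jaw and the sprung pad with its tile face square to them, and let go of it. Then close the clamp by pushing the capstan's spokes round, anticlockwise from above, until the sample pushes the sprung pad about half-way back and is held firmly; do not force the pad back to its stop, do not push the jaw itself, and leave the can, the glue stick and the loose tile alone.

Things in the scene. Friction and masses are not known exactly. Their poses are not given: they have to be found in the camera images.
- sample: Glued sample: upright block 60 mm (own x) by 30 mm (own y) by 50 mm tall (z), a 10 mm stone tile on its +y side glued to a 20 mm plywood backer; about 0.14 kg. Origin at its very centre, 25 mm above its underside. Starts upright on the counter. Either big face may look to the jaw. Easily grasped from above across its 30 mm; let go by opening a little.
- clamp: Fixed glue-up clamp: grey base plate 130 mm (own x) by 500 mm (own y, -285 to 215 mm); origin on the counter. The jaw moves along own +y over a flat aluminium bed, 110 mm wide in x, y = -25 to 175 mm, top 30 mm above the counter; the capstan stands at x = 0, y = -170 mm, the fence with its sprung pad at the +y end; jaw to pad 83 to 121 mm at the start.
- fence_zone (a point): Point of the clamp on the bed top, x = 0, y = 101 mm. The pad's face, looking to the jaw, lies up to 13 mm before or beyond it in y: where the fence is bolted is not measured; feel or see it. Pad 90 mm wide, top 45 mm over the bed, on a 46 mm tall fence block. It can be pushed back 16 mm to its stop: yields at 10 N, then 2 N more per mm (26 N half-way, 42 N at the stop).
- jaw: Dark steel sliding jaw, a plate 90 mm wide (x), 22 mm thick, top 75 mm above the counter. Origin: middle of its front face (which meets the sample), at bed height; axes as the clamp's. Starts with its face within 8 mm of the clamp's y = 0 and goes 22 mm along the clamp's +y per radian of the capstan, which drives it by a rack.
- capstan (a joint): Turning of the capstan about its vertical axis, rad, growing anticlockwise from above, which closes the jaw. At 0 its four spokes point along the clamp's own +x, +y, -x and -y. Takes about 0.8 N m to turn unloaded and 0.022 N m more per newton of clamping (about 1.4 N m with the pad half-way); stays where it is left. Range -0.6 to 5.2 rad.
- capstan_hub (a point): Centre of the capstan's hub at the height of the spokes' axes, 125 mm above the counter. Hub radius 24 mm, top 18 mm above this point. Four level steel spokes, 14 mm thick, 90 degrees apart, reach out to 105 mm, where each has a 24 mm ball. Free space under the spokes down to the gearbox top (100 mm square), 43 mm below this point; the jaw's top is 50 mm below.
- can: Bystander: bare aluminium drinks can, 66 mm wide, 122 mm tall, standing; origin at its underside's centre.
- gluestick: Bystander: glue stick, a cylinder 26 mm wide and 95 mm tall, standing; origin at its underside's centre.
- tile: Bystander: loose blue tile 80 x 80 x 10 mm, lying flat; origin at its underside's centre.
Things that resemble listed ones, but are neither listed nor needed, are in the scene too. What is meant by the sample is not black or blue, and is the smaller of those in its own colour.

How it is judged:
On the way, in this order (a step that is already met when the one before it is completed fails the run):
1. the sample stands upright on the bed between jaw and pad, let go, not yet clamped (z of sample in the frame of clamp between 0.05 and 0.06 m and x of sample in the frame of clamp between -0.025 and 0.025 m and y of sample in the frame of jaw above 0.005 m and y of sample in the frame of clamp below 0.12 m and angle between sample's own z axis and vertical below 0.15 rad and contact force between the fingers and sample below 0.1 N and contact force between jaw and sample below 6 N), for 0.2 s.
2. the jaw presses the sample against the sprung pad (contact force between jaw and sample above 16 N), for 0.2 s.
At the end, for the whole second after the job is handed in: The sample stands upright (within 0.12 rad) and seated (within 5 mm) on the bed, within 25 mm of its middle line, big faces square to the jaw (within 0.12 rad), held between jaw and sprung pad with 16 to 35 N (pad pushed back 3 to 12.5 mm of its 16 mm), at rest and let go (contact force between jaw and sample between 16 and 35 N and z of sample in the frame of clamp between 0.05 and 0.06 m and x of sample in the frame of clamp between -0.025 and 0.025 m and angle between the y axis of sample and the y axis of clamp, either way round below 0.12 rad and angle between sample's own z axis and vertical below 0.12 rad and linear speed of sample below 0.01 m/s and velocity of joint capstan between -0.05 and 0.05 rad/s); the robot touches nothing.
It fails at once if the sample is over-squeezed: more than 39 N between jaw and sample (pad nearly at its stop) (contact force between jaw and sample above 39 N).
It fails at once if the robot pushes the jaw itself with more than 8 N (contact force between any of the fingers, the arm and jaw above 8 N).
It fails at once if the can is moved more than 20 mm (distance of can from where it was at the start of the episode above 0.02 m).
It fails at once if the glue stick is moved more than 20 mm (distance of gluestick from where it was at the start of the episode above 0.02 m).
It fails at once if the loose tile is moved more than 20 mm (distance of tile from where it was at the start of the episode above 0.02 m).
It also fails if it takes over 72 s, if anything falls off the work surface, if the arm or the gripper's body presses on something with over 40 N, if the wrist force passes 120 N, or if a joint passes its speed limit or range.

## Robot

A 6-joint arm with a two-finger parallel gripper is mounted at the origin on the work surface. World frame = base frame: x ahead of the robot, y to its left, z up, the work surface at z = 0. Lengths are in m, angles in rad, forces in N, time in s.
With the tool pointing down it reaches from about 0.35 to 0.775 m from the base axis. Payload 5.5 kg.
Tool frame: the origin (TCP) lies at the very end of the fingers, on their centre line; the grasp point (between the pads) lies env.pinch_z behind it (env.pinch_z is the distance from the TCP to the grasp point, in m); z points along the fingers, y is the line along which they close (so a half turn about z gives the same grasp; the last joint's range is limited). The gripper opens to 85 mm and grips with 20 to 120 N. Pads are 22 mm wide; open, the fingers measure 114 mm over their backs; the gripper's body (76 mm by 85 mm) begins 54 mm behind the grasp point. The pads swing forward as they close: fully open they stand 13 mm farther back than shut.
Start: joints at [-1.242, 0.313, 0.046, 1.304, 0, 1.431], TCP at [0.26, -0.513, 0.198] pointing down, gripper open.
Joint ranges: [-2.76, 2.76], [-0.86, 1.69], [-1.03, 1.26], [-2.2, 2.34], [-1.47, 1.5], [-3.14, 3.14]. Speed limits (rad/s): [2.57, 2.57, 3.14, 3.14, 3.14, 3.14].

## Interface

Orientations are given as a unit quaternion [w, x, y, z].
In Python, from workcell import env, eyes gives the robot as it stands.
- The arm moves only by the shell command python3 -m jog 'ROWS' [FORCE]. ROWS is JSON, one flat list of numbers, 7 for each row, row after row: the shift along the world's x, y, z as a fraction of full scale, then the turn, a rotation vector about the world's x, y, z as a fraction of full scale, then the opening, from -1 (shut) to 1 (fully open), so that 0 is half open. A call has 1 to 12 rows; each row is the pose to reach, as a shift and turn from the pose commanded when the call began, turning the shorter way round; what a row does not reach only later rows make up. Full scale, the value 1, is 20 cm for a shift and pi rad for a turn. A row lasts 1/12 s, in which the tool goes at most 41.7 mm and 7.16 degrees, less where a joint would pass 70% of its speed; a pose out of reach is approached as far as the arm can. A call with a number of a shift or a turn outside -1 to 1 is refused whole. A call with a gripper value outside its range is refused whole. The fingers move at their own pace and stop on an object; FORCE is the grip in N (left out, the last holds). Time passes only in rows, so rows that repeat a pose let the fingers close. It gives the time, the measured TCP pose, the force, the opening and the grip force at its end, in the units of the state.
- env.get_state(): the state, without advancing time (a new reading comes with each control period).
- eyes.read_camera(name): name is "scene" or "top" or "wrist"; returns (picture, depth): 480x640x3 uint8, red, green, blue; 480x640 float32, m along the optical axis (not along the pixel's ray), 0 where there is no reading.
- eyes.calibration(name): a dict with "fx", "fy", "cx", "cy" (pixels), "k1" (the pictures are not rectified: a ray, as slopes to the right and down, at radius r is drawn at 1 + k1 r^2 times it, then the intrinsics apply), "R" (3x3) and "t" (3): a world point X has camera coordinates R X + t; the wrist camera has in their place "tool_from_camera" (4x4, takes a point from camera to tool coordinates, whose origin is the TCP and whose axes are the flange's). Camera axes: x right, y down, z forward; pixel columns grow to the right and rows downward; lengths in m; the calibration is good to about 2 mm. A picture is of the moment at which its call begins: read the wrist's pose just before it. calibration takes no time and is no camera call.
- env.hand_in(): hands the job in; it is judged then, once.
The state is a dict: "clock": time; "joint_pos": joint angles; "qvel": joint speeds; "tau": joint torques, N m; "tcp_pos": TCP position; "orientation": TCP orientation; "wrist_force": force on the tool from outside, world axes, zero at the start; "ft_torque": the same for the moment, N m; "finger_gap": finger opening in m; "grip_force": force on a finger pad.
Only numpy, scipy, OpenCV 4.12 (cv2) and the standard library are available. Lean on these libraries where they do the work, as an engineer would, in place of code of your own. Each camera call takes 0.05 s, during which the arm holds its last target. There are 200 camera calls.

## Working session

There is one attempt and no reset: what is moved stays moved. The work goes in short steps, Python scripts to look and compute and a shell command to move; the robot and the scene stay as the last step left them, time stands still between calls to the robot, and variables do not carry over. Pictures are saved under pics/ and viewed, at most 10 in all, crops included, and the job is handed in when it is done.

```bash
mkdir -p pics; ls; cat > h.py <<'E'
import numpy as np, cv2
from workcell import env, eyes
def snap(n,f=None):
    s=env.get_state(); p,d=eyes.read_camera(n); c=eyes.calibration(n)
    if n=="wrist":
        from scipy.spatial.transform import Rotation as Ro
        q=s["orientation"]; T=np.eye(4); T[:3,:3]=Ro.from_quat([q[1],q[2],q[3],q[0]]).as_matrix(); T[:3,3]=s["tcp_pos"]
        M=np.linalg.inv(T@np.array(c["tool_from_camera"])); c=dict(c,R=M[:3,:3],t=M[:3,3])
    c["R"]=np.array(c["R"]);c["t"]=np.array(c["t"])
    np.savez("last_%s.npz"%n,p=p,d=d,**{k:c[k] for k in ("fx","fy","cx","cy","k1","R","t")})
    if f: cv2.imwrite("pics/"+f,p[:,:,::-1])
    return p,d,c
def load(n):
    z=np.load("last_%s.npz"%n); return z["p"],z["d"],{k:z[k] for k in z.files}
def rays(c,uv):
    uv=np.asarray(uv,float).reshape(-1,1,2)
    K=np.array([[c["fx"],0,c["cx"]],[0,c["fy"],c["cy"]],[0,0,1]],float)
    # slopes distorted by 1+k1 r^2 (of the undistorted radius)
    s=cv2.undistortPoints(uv,K,np.array([float(c["k1"]),0,0,0])).reshape(-1,2)
    return np.c_[s,np.ones(len(s))]
def onplane(c,uv,z):
    r=rays(c,uv)@c["R"]; o=-c["R"].T@c["t"]
    return o+r*((z-o[2])/r[:,2])[:,None]
def cloud(d,c):
    v,u=np.mgrid[0:480,0:640]; r=rays(c,np.c_[u.ravel(),v.ravel()])
    X=(r*d.reshape(-1,1)-c["t"])@c["R"]; X[d.ravel()==0]=np.nan
    return X.reshape(480,640,3)
E
python3 - <<'E'
from h import *
for n in("scene","top"):
    p,d,c=snap(n,n+"0.png"); print(n,-c["R"].T@c["t"],c["fx"],c["k1"])
print(env.pinch_z, env.get_state())
E
```

```text
pics
scene [ 0.8792529  -0.44712446  0.75055637] 453.87070387997153 0.028635306354690866
top [0.41663505 0.1206431  1.14757763] 533.3123943593317 -0.04000829725777416
0.0187 {'clock': 0.1, 'joint_pos': array([-1.24160663e+00,  3.13948067e-01,  4.50680497e-02,  1.30360174e+00,
       -4.58275968e-06,  1.43118433e+00]), 'qvel': array([-0.00074753, -0.00171108,  0.00102015,  0.00178529,  0.00012383,
        0.00160844]), 'tau': array([ 1.34111739e-03, -4.81727672e+01,  2.99243224e+01,  1.27678344e-02,
       -1.59342875e-05,  2.39280058e-05]), 'tcp_pos': array([ 0.25960786, -0.51247068,  0.19687511]), 'orientation': array([-8.38712962e-04,  9.72653329e-01,  2.32260182e-01, -8.20413092e-05]), 'wrist_force': array([-0.59855149,  0.7108948 , -0.00113315]), 'ft_torque': array([ 0.01261824,  0.02085467, -0.01799601]), 'grip_force': 0.0, 'finger_gap': 0.08563509681657439}
```

View pics/top0.png

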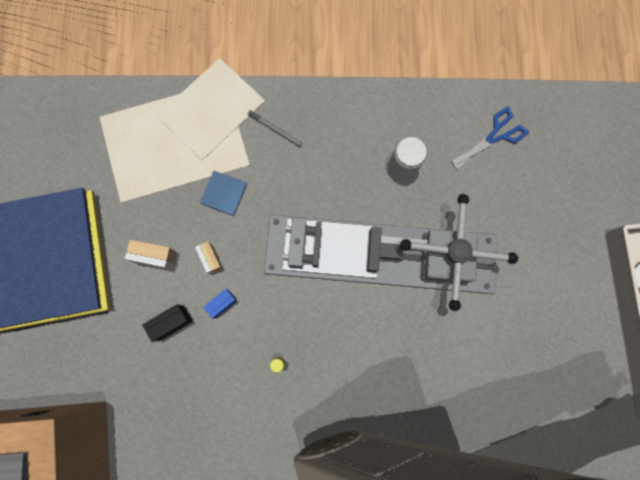

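View pics/scene0.png

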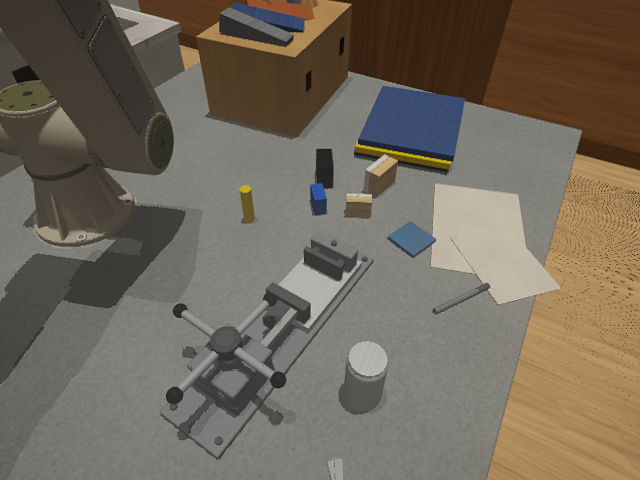

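Top view: the sample is the small wood/white block at (207,257). The clamp runs from (265,245) to (495,265), with pad at (310,243), jaw at (375,250) and hub at (460,250). The can is at (410,152), glue stick at (277,366) and loose tile at (223,193). Next I'll measure these.

```bash
cat > m.py <<'E'
from h import *
p,d,c=load("top"); X=cloud(d,c); Z=X[...,2]
def comp(mask,name,roi,n=1):
    m=np.zeros((480,640),np.uint8); u0,v0,u1,v1=roi; m[v0:v1,u0:u1]=mask[v0:v1,u0:u1]
    k,l,s,ce=cv2.connectedComponentsWithStats(m)
    for i in np.argsort(-s[1:,4])[:n]+1:
        P=X[l==i]; P=P[np.isfinite(P[:,0])]; r=cv2.minAreaRect((P[:,:2]*1000).astype(np.float32)); b=cv2.boxPoints(r)
        print(name,"n",s[i,4],"ctr",np.round(r[0],1),"size",np.round(r[1],1),"edge deg",[round(float(np.degrees(np.arctan2(*(b[j+1]-b[j])[::-1]))),1) for j in(0,1)],"z",np.round(np.median(P[:,2])*1000,1))
comp((Z>.042)&(Z<.06),"sample",(190,235,225,280))
comp((Z>.042)&(Z<.06),"big",(115,230,180,275))
comp((Z>.022)&(Z<.037),"bed",(260,205,400,290))
comp((Z>.004)&(Z<.02),"base",(255,205,505,300))
comp((Z>.065)&(Z<.085),"jaw/pad",(260,205,400,290),3)
comp((Z>.13)&(Z<.16),"hub",(430,220,490,280))
hsv=cv2.cvtColor(p,cv2.COLOR_RGB2HSV)
comp((Z>.12)&(Z<.15)&(hsv[...,2]<60),"balls",(395,190,530,315),6)
comp((Z>.11),"can",(390,130,430,175)); comp((Z>.07),"glue",(260,350,295,380)); comp((Z>.006)&(Z<.02),"tile",(195,165,250,220))
E
python3 m.py
```

```text
sample n 426 ctr [569.7 324.1] size [60.6 30.7] edge deg [-64.1, 25.9] z 49.1
big n 53 ctr [565.2 403.2] size [ 2.2 41.1] edge deg [-10.8, 79.2] z 49.9
bed n 2774 ctr [592.8  66. ] size [200.  110.8] edge deg [-4.9, 85.1] z 29.1
base n 3153 ctr [587.2   3.5] size [409.2 130.5] edge deg [-5.0, 85.0] z 11.0
jaw/pad n 714 ctr [599.  138.9] size [ 30.  100.5] edge deg [-4.8, 85.2] z 75.0
jaw/pad n 495 ctr [584.9 -24.2] size [29.7 90. ] edge deg [-4.9, 85.1] z 73.7
jaw/pad n 253 ctr [594.9  98.1] size [12.  88.6] edge deg [-4.7, 85.3] z 74.1
hub n 665 ctr [ 574.3 -179.2] size [85.2 87.5] edge deg [-53.3, 36.7] z 138.2
balls n 85 ctr [ 467.4 -164.4] size [18.1 16.7] edge deg [-9.8, 80.2] z 132.6
balls n 83 ctr [582.9 -71.8] size [18.4 17.5] edge deg [-81.1, 8.9] z 132.8
balls n 74 ctr [ 558. -283.] size [15.9 18.2] edge deg [-14.6, 75.4] z 133.4
balls n 69 ctr [ 676. -190.] size [19.8 13.8] edge deg [-2.3, 87.7] z 133.4
balls n 22 ctr [ 558.7 -160.7] size [19.3  3.1] edge deg [-52.8, 37.2] z 127.6
can n 754 ctr [775.7 -90.6] size [60.1 62.7] edge deg [-2.2, 87.8] z 120.7
glue n 134 ctr [351.6 175. ] size [22.7 24.1] edge deg [-20.7, 69.3] z 93.8
tile n 1155 ctr [718. 302.] size [78.7 80.3] edge deg [-20.8, 69.2] z 9.4
```

```bash
python3 -m jog '[0,0,0.3,0,0,0.04,1, 0.37,1,0.3,0,0,0.25,1, 0.37,1,0.3,0,0,0.25,1, 0.37,1,0.3,0,0,0.25,1, 0.37,1,0.3,0,0,0.25,1, 0.37,1,0.3,0,0,0.25,1, 0.37,1,0.3,0,0,0.25,1, 0.37,1,0.3,0,0,0.25,1, 0.37,1,0.3,0,0,0.25,1]'
```

```text
clock: 0.85
tcp_pos: [0.334, -0.313, 0.2577]
orientation: [0.0, 0.81, 0.587, -0.0]
wrist_force: [-0.3, -0.2, -0.1]
finger_gap: 0.0853
grip_force: 0.0
```

```bash
python3 -m jog '[0.37,1,0,0,0,0.25,1, 0.37,1,0,0,0,0.25,1, 0.37,1,0,0,0,0.25,1, 0.37,1,0,0,0,0.25,1, 0.37,1,0,0,0,0.25,1, 0.37,1,0,0,0,0.25,1, 0.37,1,0,0,0,0.25,1, 0.37,1,0,0,0,0.25,1]'
```

```text
clock: 1.52
tcp_pos: [0.4083, -0.1135, 0.2572]
orientation: [-0.0, 0.524, 0.852, -0.0]
wrist_force: [0.0, -0.1, 0.0]
finger_gap: 0.0853
grip_force: 0.0
```

```bash
python3 -m jog '[0.37,1,0,0,0,0.25,1, 0.37,1,0,0,0,0.25,1, 0.37,1,0,0,0,0.25,1, 0.37,1,0,0,0,0.25,1, 0.37,1,0,0,0,0.25,1, 0.37,1,0,0,0,0.25,1, 0.37,1,0,0,0,0.25,1, 0.37,1,0,0,0,0.25,1]'
```

```text
clock: 2.18
tcp_pos: [0.4827, 0.0864, 0.2568]
orientation: [-0.001, 0.159, 0.987, -0.0]
wrist_force: [0.2, -0.3, -0.0]
finger_gap: 0.0856
grip_force: 0.0
```

```bash
python3 -m jog '[0.37,1,0,0,0,0.25,1, 0.37,1,0,0,0,0.25,1, 0.37,1,0,0,0,0.25,1, 0.37,1,0,0,0,0.25,1, 0.37,1,0,0,0,0.25,1, 0.37,1,0,0,0,0.25,1, 0.37,1,0,0,0,0.25,1, 0.37,1,0,0,0,0.25,1]'; python3 -c "
from h import *
s=env.get_state();print(s['tcp_pos'],s['orientation'],s['joint_pos'])"
```

```text
clock: 2.85
tcp_pos: [0.557, 0.2861, 0.2563]
orientation: [-0.001, -0.231, 0.973, -0.0]
wrist_force: [-0.8, -0.5, 0.3]
finger_gap: 0.0855
grip_force: 0.0
[0.55696887 0.28608172 0.25628539] [-8.72782190e-04 -2.30510395e-01  9.73069456e-01 -1.73957907e-04] [ 3.46463293e-01  4.15397358e-01  3.36082802e-01  1.49325556e+00
 -1.47340356e-04 -1.18741105e-01]
```

```bash
python3 -m jog '[0.065,0.19,-0.2,0,0,-0.004,0.6, 0.065,0.19,-0.4,0,0,-0.004,0.6, 0.065,0.19,-0.6,0,0,-0.004,0.6, 0.065,0.19,-0.6,0,0,-0.004,0.6, 0.065,0.19,-0.6,0,0,-0.004,0.6]'; python3 - <<'E'
from h import *
p,d,c=snap("wrist","w1.png"); X=cloud(d,c); m=((X[...,2]>.042)&(X[...,2]<.06)).astype(np.uint8)
k,l,s,ce=cv2.connectedComponentsWithStats(m)
for i in range(1,k):
    if s[i,4]>300:
        r=cv2.minAreaRect((X[l==i][:,:2]*1000).astype(np.float32)); b=cv2.boxPoints(r)
        print(s[i],r,[(np.degrees(np.arctan2(*(b[j+1]-b[j])[::-1])),np.linalg.norm(b[j+1]-b[j])) for j in(0,1)])
E
```

```text
clock: 3.27
tcp_pos: [0.5666, 0.3222, 0.1338]
orientation: [-0.004, -0.224, 0.975, -0.001]
wrist_force: [-0.2, 0.7, 0.5]
finger_gap: 0.0684
grip_force: 0.0
[   6   75   53  114 1881] ((588.7634887695312, 108.59860229492188), (77.15483093261719, 19.446683883666992), 2.575836420059204) [(np.float32(-87.42399), np.float32(19.446684)), (np.float32(2.5758355), np.float32(77.15486))]
[ 304   74   91   65 3832] ((473.89898681640625, 298.3848876953125), (30.106904983520508, 60.041481018066406), 39.48736572265625) [(np.float32(-50.512634), np.float32(60.041462)), (np.float32(39.4873), np.float32(30.10691))]
[447  94  11  62 547] ((454.1700744628906, 369.8316955566406), (40.630653381347656, 2.6846823692321777), 31.102434158325195) [(np.float32(-58.89752), np.float32(2.684708)), (np.float32(31.102463), np.float32(40.63066))]
[  64   96   69  141 2291] ((595.8389892578125, 156.730712890625), (102.32434844970703, 35.28095626831055), 9.986526489257812) [(np.float32(-80.0135), np.float32(35.280952)), (np.float32(9.9865265), np.float32(102.32441))]
[ 305  202   39   75 2865] ((569.9085083007812, 325.2598571777344), (60.11101150512695, 29.905715942382812), 25.31396484375) [(np.float32(-64.68611), np.float32(29.905695)), (np.float32(25.313932), np.float32(60.111057))]
[ 570  237   70  183 6859] ((544.0966796875, 575.7763061523438), (168.69482421875, 52.643497467041016), 37.955623626708984) [(np.float32(-52.04445), np.float32(52.643555)), (np.float32(37.955624), np.float32(168.69478))]
[397 256 114  63 578] ((555.9427490234375, 438.7359924316406), (37.17304229736328, 92.0320053100586), 16.179948806762695) [(np.float32(-73.820076), np.float32(92.031975)), (np.float32(16.179945), np.float32(37.17306))]
[510 453  33  27 451] ((690.4229736328125, 592.3570556640625), (26.213388442993164, 26.02661895751953), 51.02665328979492) [(np.float32(-38.97323), np.float32(26.026617)), (np.float32(51.02654), np.float32(26.213392))]
```

View pics/w1.png

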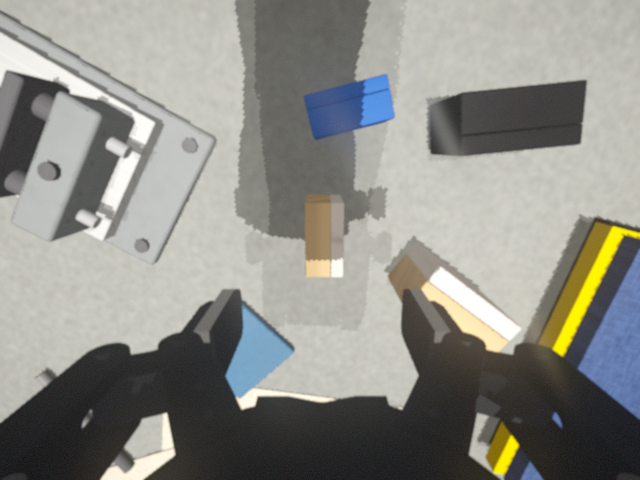

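Wrist view: the sample is centred between the fingers at (323,235), with the big look-alike block to the right at (455,295). Fingers go down with a narrower opening, then grasp.

```bash
python3 -m jog '[0,0,-0.15,0,0,-0.002,0.2, 0,0,-0.2,0,0,-0.002,0.2, 0,0,-0.35,0,0,-0.002,0.2, 0,0,-0.5,0,0,-0.002,0.2, 0,0,-0.59,0,0,-0.002,0.2, 0,0,-0.59,0,0,-0.002,0.2, 0,0,-0.59,0,0,-0.002,0.2, 0,0,-0.59,0,0,-0.002,-1, 0,0,-0.59,0,0,-0.002,-1, 0,0,-0.59,0,0,-0.002,-1, 0,0,-0.59,0,0,-0.002,-1, 0,0,-0.59,0,0,-0.002,-1]' 40
```

```text
clock: 4.32
tcp_pos: [0.5693, 0.3252, 0.0207]
orientation: [0.001, -0.223, 0.975, 0.0]
wrist_force: [0.6, -0.7, -0.9]
finger_gap: 0.0004
grip_force: 0.0
```

The fingers shut on nothing, so I'll look.

```bash
python3 - <<'E'
from h import *
a,_,_=snap("wrist"); b,_,_=snap("scene")
b=b[120:280,260:460]
cv2.imwrite("pics/c2.png",np.hstack([cv2.resize(a,(400,300)),cv2.resize(b,(375,300))])[:,:,::-1])
E
```

```text
(no output)
```

View pics/c2.png

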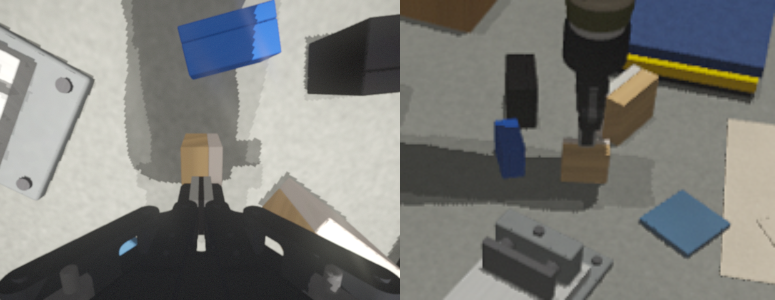

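```bash
cat > samp.py <<'E'
from h import *
import sys
n=sys.argv[1]
p,d,c=snap(n); X=cloud(d,c); h=cv2.cvtColor(p,cv2.COLOR_RGB2HSV)
lo,hi=float(sys.argv[2]),float(sys.argv[3])
m=((X[...,2]>lo)&(X[...,2]<hi)&(h[...,2]>90)).astype(np.uint8)
k,l,s,ce=cv2.connectedComponentsWithStats(m)
for i in range(1,k):
    P=X[l==i]; 
    if s[i,4]>60 and np.hypot(*(np.median(P[:,:2],0)-[float(sys.argv[4]),float(sys.argv[5])]))<.08:
        r=cv2.minAreaRect((P[:,:2]*1000).astype(np.float32)); b=cv2.boxPoints(r)
        print(s[i],np.round(r[0],1),[(round(float(np.degrees(np.arctan2(*(b[j+1]-b[j])[::-1]))),1),round(float(np.linalg.norm(b[j+1]-b[j])),1)) for j in(0,1)],"zmed",np.median(P[:,2]).round(4),"rgb",np.median(p[l==i],0))
E
python3 samp.py wrist .035 .06 .57 .325; python3 samp.py top .03 .06 .57 .325;python3 samp.py scene .042 .06 .57 .325; python3 -c "
from h import *
print(eyes.calibration('wrist')); s=env.get_state();print(s['tcp_pos'],s['orientation'],s['finger_gap'])"
```

```text
[ 289  228   68   70 3994] [556.4 318.6] [(-64.2, 30.0), (25.8, 30.1)] zmed 0.0482 rgb [161. 139. 102.]
[205 259  13  14 109] [551.4 315.3] [(-60.6, 25.8), (29.4, 18.6)] zmed 0.0485 rgb [100.  86.  68.]
{'fx': 346.3800723170773, 'fy': 346.3800723170773, 'cx': 321.5221078255339, 'cy': 240.60984759237775, 'k1': 0.003690073222660219, 'tool_from_camera': array([[-9.72584094e-04, -9.63365422e-01, -2.68190450e-01,
         6.72850163e-02],
       [ 9.99999435e-01, -8.21722861e-04, -6.74759873e-04,
        -4.82068773e-04],
       [ 4.29662106e-04, -2.68190955e-01,  9.63365677e-01,
        -1.74533566e-01],
       [ 0.00000000e+00,  0.00000000e+00,  0.00000000e+00,
         1.00000000e+00]])}
[0.56871559 0.32497523 0.0197035 ] [-8.13679770e-05 -2.23074606e-01  9.74801371e-01  3.80069371e-05] -2.2575245451612132e-06
```

```bash
python3 - <<'E'
from h import *
a,d,_=load("wrist"); b,_,_=load("scene")
cv2.imwrite("pics/c3.png",np.hstack([cv2.resize(a[170:400,220:420],(400,460)),cv2.resize(b[150:240,310:388],(399,460),interpolation=2)])[:,:,::-1])
X=cloud(d,_)
for v in range(230,400,10): print(v,np.round(X[v,310:340:10]*1000).tolist())
E
```

```text
230 [[821.0, -347.0, 637.0], [825.0, -345.0, 637.0], [827.0, -343.0, 637.0]]
240 [[826.0, -355.0, 641.0], [829.0, -353.0, 641.0], [832.0, -352.0, 642.0]]
250 [[827.0, -357.0, 639.0], [830.0, -355.0, 639.0], [833.0, -354.0, 639.0]]
260 [[828.0, -358.0, 636.0], [831.0, -357.0, 636.0], [834.0, -354.0, 635.0]]
270 [[829.0, -360.0, 633.0], [831.0, -357.0, 631.0], [835.0, -356.0, 632.0]]
280 [[830.0, -361.0, 629.0], [832.0, -359.0, 628.0], [835.0, -358.0, 629.0]]
290 [[836.0, -372.0, 639.0], [839.0, -371.0, 640.0], [841.0, -369.0, 640.0]]
300 [[840.0, -379.0, 644.0], [842.0, -377.0, 645.0], [845.0, -376.0, 644.0]]
310 [[843.0, -384.0, 649.0], [845.0, -383.0, 648.0], [847.0, -381.0, 648.0]]
320 [[845.0, -389.0, 652.0], [848.0, -389.0, 654.0], [850.0, -387.0, 653.0]]
330 [[849.0, -395.0, 658.0], [849.0, -389.0, 650.0], [853.0, -393.0, 659.0]]
340 [[851.0, -399.0, 661.0], [849.0, -391.0, 648.0], [855.0, -397.0, 661.0]]
350 [[853.0, -403.0, 664.0], [850.0, -391.0, 644.0], [856.0, -398.0, 659.0]]
360 [[855.0, -405.0, 664.0], [851.0, -393.0, 642.0], [856.0, -397.0, 653.0]]
370 [[853.0, -401.0, 653.0], [851.0, -394.0, 638.0], [856.0, -398.0, 650.0]]
380 [[853.0, -402.0, 648.0], [828.0, -349.0, 536.0], [857.0, -399.0, 647.0]]
390 [[854.0, -403.0, 646.0], [830.0, -352.0, 532.0], [858.0, -401.0, 647.0]]
```

View pics/c3.png

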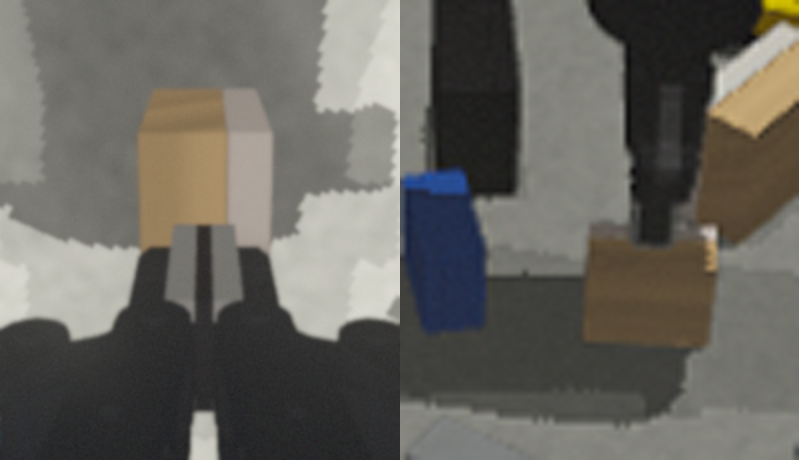

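```bash
python3 - <<'E'
from h import *
a,d,c=load("wrist"); X=cloud(d,c)
for v in range(230,400,10): print(v,[X[v,u].round(3).tolist() for u in (296,312,322,332,350)])
E
```

```text
230 [[0.548, 0.301, 0.039], [0.545, 0.308, 0.038], [0.543, 0.312, 0.038], [0.541, 0.317, 0.037], [0.538, 0.324, 0.038]]
240 [[0.55, 0.303, 0.047], [0.547, 0.309, 0.047], [0.545, 0.313, 0.048], [0.543, 0.317, 0.048], [0.54, 0.324, 0.048]]
250 [[0.554, 0.305, 0.048], [0.551, 0.311, 0.049], [0.549, 0.315, 0.048], [0.547, 0.319, 0.048], [0.544, 0.326, 0.048]]
260 [[0.558, 0.307, 0.049], [0.555, 0.313, 0.048], [0.553, 0.317, 0.049], [0.551, 0.321, 0.048], [0.548, 0.328, 0.048]]
270 [[0.563, 0.309, 0.048], [0.559, 0.315, 0.048], [0.557, 0.319, 0.049], [0.556, 0.323, 0.048], [0.552, 0.33, 0.049]]
280 [[0.567, 0.311, 0.048], [0.564, 0.317, 0.048], [0.562, 0.321, 0.049], [0.56, 0.325, 0.049], [0.556, 0.333, 0.048]]
290 [[0.571, 0.313, 0.048], [0.561, 0.317, 0.065], [0.56, 0.32, 0.064], [0.558, 0.324, 0.065], [0.561, 0.335, 0.048]]
300 [[0.567, 0.312, 0.067], [0.561, 0.317, 0.074], [0.56, 0.32, 0.074], [0.558, 0.324, 0.074], [0.558, 0.332, 0.066]]
310 [[0.568, 0.313, 0.075], [0.562, 0.317, 0.081], [0.56, 0.32, 0.082], [0.559, 0.324, 0.082], [0.559, 0.332, 0.074]]
320 [[0.563, 0.312, 0.091], [0
[... 218 characters left out ...]
.313, 0.103], [0.56, 0.317, 0.104], [0.567, 0.324, 0.09], [0.557, 0.322, 0.105], [0.555, 0.327, 0.104]]
350 [[0.562, 0.313, 0.109], [0.562, 0.318, 0.105], [0.57, 0.325, 0.09], [0.558, 0.322, 0.109], [0.555, 0.327, 0.109]]
360 [[0.557, 0.312, 0.121], [0.568, 0.321, 0.101], [0.574, 0.327, 0.089], [0.561, 0.324, 0.108], [0.551, 0.324, 0.121]]
370 [[0.557, 0.312, 0.125], [0.571, 0.322, 0.101], [0.578, 0.329, 0.089], [0.568, 0.328, 0.101], [0.552, 0.323, 0.125]]
380 [[0.558, 0.313, 0.127], [0.575, 0.324, 0.1], [0.644, 0.361, -0.002], [0.572, 0.33, 0.101], [0.552, 0.323, 0.128]]
390 [[0.557, 0.312, 0.132], [0.578, 0.325, 0.101], [0.651, 0.364, -0.001], [0.575, 0.331, 0.101], [0.552, 0.323, 0.132]]
```

```bash
python3 - <<'E'
from h import *
a,d,c=snap("scene"); X=cloud(d,c)
for v in range(170,212,2): print(v,[X[v,u].round(3).tolist()+a[v,u].tolist() for u in (356,360,363)])
a,d,c=snap("wrist"); X=cloud(d,c); print(np.round(X[276:300:2,312],3).tolist())
E
```

```text
170 [[0.565, 0.302, 0.144, 33, 31, 31], [0.582, 0.283, 0.162, 37, 37, 37], [0.585, 0.292, 0.158, 54, 53, 53]]
172 [[0.565, 0.303, 0.138, 34, 33, 31], [0.581, 0.286, 0.155, 37, 34, 36], [0.587, 0.288, 0.156, 53, 53, 51]]
174 [[0.565, 0.304, 0.131, 30, 30, 30], [0.578, 0.295, 0.143, 39, 38, 37], [0.588, 0.287, 0.152, 52, 50, 49]]
176 [[0.565, 0.303, 0.127, 34, 34, 32], [0.582, 0.286, 0.144, 40, 40, 40], [0.591, 0.28, 0.152, 52, 51, 52]]
178 [[0.565, 0.306, 0.119, 32, 34, 31], [0.584, 0.282, 0.143, 50, 49, 49], [0.592, 0.279, 0.148, 66, 64, 64]]
180 [[0.565, 0.306, 0.114, 31, 30, 28], [0.589, 0.272, 0.146, 54, 53, 52], [0.596, 0.272, 0.149, 59, 59, 58]]
182 [[0.582, 0.267, 0.141, 29, 30, 29], [0.59, 0.27, 0.143, 54, 54, 53], [0.597, 0.27, 0.145, 65, 64, 64]]
184 [[0.579, 0.276, 0.128, 29, 27, 26], [0.591, 0.269, 0.138, 43, 43, 41], [0.597, 0.27, 0.14, 44, 43, 41]]
186 [[0.58, 0.272, 0.126, 30, 30, 29], [0.587, 0.278, 0.125, 37, 36, 34], [0.593, 0.282, 0.124, 34, 34, 31]]
188 [[0.576, 0.285, 0.109, 32, 31, 30], [0.581, 0.296, 0.104, 36, 37, 35], [0.588, 0.297, 0.106, 34, 34, 32]]
190 [[0
[... 772 characters left out ...]
0.308, 0.042, 89, 75, 55], [0.578, 0.313, 0.042, 90, 73, 54], [0.584, 0.316, 0.042, 89, 74, 53]]
206 [[0.57, 0.307, 0.037, 94, 78, 56], [0.579, 0.31, 0.039, 94, 79, 57], [0.585, 0.315, 0.037, 95, 79, 58]]
208 [[0.569, 0.311, 0.027, 94, 77, 56], [0.578, 0.315, 0.028, 94, 78, 57], [0.584, 0.319, 0.028, 94, 78, 57]]
210 [[0.569, 0.313, 0.019, 86, 71, 51], [0.579, 0.313, 0.024, 87, 73, 53], [0.585, 0.318, 0.022, 86, 73, 53]]
[[0.562, 0.316, 0.048], [0.563, 0.317, 0.048], [0.563, 0.317, 0.048], [0.561, 0.316, 0.056], [0.561, 0.316, 0.058], [0.561, 0.316, 0.06], [0.561, 0.316, 0.063], [0.561, 0.316, 0.064], [0.561, 0.317, 0.066], [0.562, 0.317, 0.067], [0.561, 0.317, 0.071], [0.561, 0.317, 0.072]]
```

The depth shows the fingertips about 35 mm above the reported TCP: their ends are at z≈0.054 with the TCP at 0.020. They closed above the sample without touching it. I'll open, go 35 mm lower and grasp.

```bash
python3 -m jog '[0,0,0,0,0,0,0.2, 0,0,0,0,0,0,0.2, 0,0,0,0,0,0,0.2, 0,0,0,0,0,0,0.2, 0,0,-0.05,0,0,0,0.2, 0,0,-0.09,0,0,0,0.2, 0,0,-0.12,0,0,0,0.2]'
```

```text
clock: 5.25
tcp_pos: [0.5681, 0.3247, -0.0059]
orientation: [-0.001, -0.223, 0.975, -0.0]
wrist_force: [-1.2, 0.3, 0.4]
finger_gap: 0.0512
grip_force: 0.0
```

```bash
python3 -m jog '[0,0,-0.03,0,0,0,0.2, 0,0,-0.055,0,0,0,0.2,0,0,-0.055,0,0,0,0.2, 0,0,-0.055,0,0,0,-1, 0,0,-0.055,0,0,0,-1, 0,0,-0.055,0,0,0,-1, 0,0,-0.055,0,0,0,-1, 0,0,-0.055,0,0,0,-1, 0,0,-0.055,0,0,0,-1]' 40
```

```text
clock: 6.0
tcp_pos: [0.5689, 0.325, -0.0151]
orientation: [0.0, -0.223, 0.975, 0.0]
wrist_force: [0.2, 0.1, -0.2]
finger_gap: 0.0293
grip_force: 39.8
```

```bash
python3 -m jog '[0,0,0.2,0,0,0,-1, 0,0,0.4,0,0,0,-1, 0,0,0.6,0,0,0,-1, 0,-0.15,0.7,0,0,-0.03,-1, 0,-0.3,0.7,0,0,-0.06,-1, 0.02,-0.45,0.7,0,0,-0.09,-1, 0.04,-0.6,0.7,0,0,-0.12,-1, 0.07,-0.8,0.7,0,0,-0.15,-1, 0.11,-1,0.7,0,0,-0.17,-1, 0.11,-1,0.7,0,0,-0.17,-1, 0.11,-1,0.7,0,0,-0.17,-1]'
```

```text
clock: 6.92
tcp_pos: [0.5912, 0.1226, 0.1248]
orientation: [0.0, 0.044, 0.999, 0.0]
wrist_force: [-0.4, 0.1, -1.8]
finger_gap: 0.0298
grip_force: 40.3
```

```bash
python3 -m jog '[0,-0.15,0,0,0,0,-1, 0,-0.3,0,0,0,0,-1, 0,-0.42,0,0,0,0,-1, 0,-0.42,0,0,0,0,-1, 0,-0.42,0,0,0,0,-1, 0,-0.42,0,0,0,0,-1]'; cat > cl.py <<'E'
# clamp from wrist cloud/top cloud: jaw & pad positions in clamp frame, sample in clamp frame
from h import *
import sys
n=sys.argv[1]
O=np.array([.5864,-.0087]);ex=np.array([.9963,-.0854]);ey=np.array([.0854,.9963])
p,d,c=snap(n,sys.argv[2] if len(sys.argv)>2 else None); X=cloud(d,c); q=X[...,:2]-O
cx,cy,Z=q@ex*1000,q@ey*1000,X[...,2]*1000
for a in (-30,-20,0,20,30):
    m=(abs(cx-a)<4)&(Z>55)&(Z<95)&(abs(cy-60)<110); y=np.sort(cy[m]); 
    if len(y)==0: continue
    g=np.where(np.diff(y)>5)[0]; print(a,[ (round(float(i[0]),1),round(float(i[-1]),1)) for i in np.split(y,g+1) if len(i)>3])
s=env.get_state(); t=s["tcp_pos"][:2]-O; print("tcp clamp",t@ex*1000,t@ey*1000,s["tcp_pos"],s["orientation"])
E
python3 cl.py wrist w4.png
```

```text
clock: 7.42
tcp_pos: [0.5907, 0.0422, 0.1247]
orientation: [-0.0, 0.041, 0.999, 0.0]
wrist_force: [-0.3, -0.8, -1.3]
finger_gap: 0.0297
grip_force: 40.5
-30 [(-23.2, -1.1), (100.3, 161.3)]
-20 [(-23.3, -1.2), (100.3, 162.0)]
0 [(-50.0, -1.1), (100.3, 112.3), (132.1, 161.9)]
20 [(-50.0, -1.0), (100.4, 162.3)]
30 [(-50.0, -1.0), (100.3, 161.5)]
tcp clamp -0.14799330556804347 51.37871867477527 [0.59064069 0.04250603 0.12471424] [-9.22302789e-05  4.10981800e-02  9.99155058e-01  3.16934259e-04]
```

View pics/w4.png

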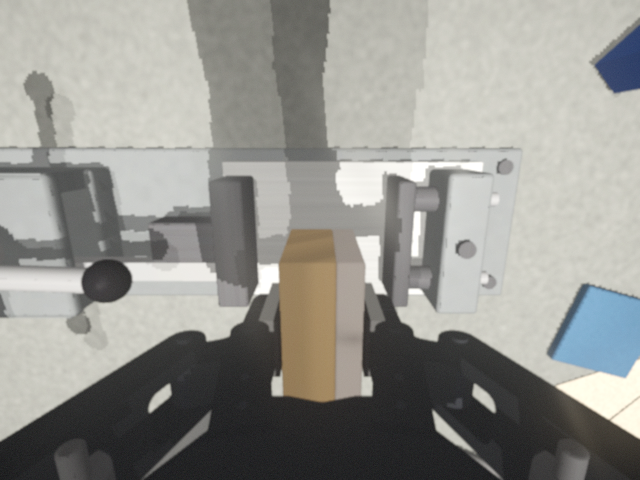

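```bash
python3 -m jog '[0,-0.007,-0.15,0,0,0,-1, 0,-0.007,-0.3,0,0,0,-1, 0,-0.007,-0.42,0,0,0,-1, 0,-0.007,-0.5,0,0,0,-1, 0,-0.007,-0.54,0,0,0,-1, 0,-0.007,-0.545,0,0,0,-1, 0,-0.007,-0.545,0,0,0,-1, 0,-0.007,-0.545,0,0,0,-1]'
```

```text
clock: 8.13
tcp_pos: [0.5914, 0.0405, 0.0163]
orientation: [0.001, 0.041, 0.999, 0.0]
wrist_force: [0.3, -0.5, -1.0]
finger_gap: 0.0295
grip_force: 40.9
```

```bash
python3 -m jog '[0,0,-0.006,0,0,0,-1, 0,0,-0.006,0,0,0,-1, 0,0,-0.006,0,0,0,-0.1, 0,0,-0.006,0,0,0,-0.1, 0,0,-0.006,0,0,0,-0.1, 0,0,-0.006,0,0,0,-0.1, 0,0,-0.006,0,0,0,-0.1, 0,0,0.1,0,0,0,-0.1, 0,0,0.25,0,0,0,-0.1, 0,0,0.4,0,0,0,-0.1, 0,0,0.55,0,0,0,-0.1, 0,0,0.55,0,0,0,-0.1]'; python3 cl.py wrist
```

```text
clock: 9.13
tcp_pos: [0.5947, 0.0393, 0.1325]
orientation: [0.005, 0.042, 0.999, -0.0]
wrist_force: [1.0, -0.4, 0.2]
finger_gap: 0.0383
grip_force: 0.0
-30 [(-23.8, -1.2), (33.8, 63.3), (100.2, 161.9)]
-20 [(-23.2, -1.1), (33.8, 63.5), (100.3, 162.1)]
0 [(-49.9, -1.1), (33.5, 63.2), (100.3, 112.6), (132.1, 161.6)]
20 [(-49.9, -1.2), (33.8, 63.5), (100.4, 162.0)]
30 [(-49.8, -1.1), (33.7, 62.9), (100.3, 161.9)]
tcp clamp 3.124178419438609 48.509098313873594 [0.59365597 0.03936729 0.1297266 ] [ 3.79981724e-03  4.20844108e-02  9.99106832e-01 -5.03148592e-05]
```

Sample released and square at y 33.7–63.3, with the jaw face at −1.1 and the pad at 100.3. Next I'll go behind the +x spoke with shut fingers.

```bash
python3 -m jog '[0,0,0.1,0,0,0,-0.1, 0,-0.1,0.1,0,0,-0.03,-0.1, 0.02,-0.2,0.1,0,0,-0.06,-1, 0.04,-0.3,0.1,0,0,-0.1,-1, 0.06,-0.4,0.1,0,0,-0.13,-1, 0.08,-0.5,0.1,0,0,-0.16,-1, 0.1,-0.6,0.1,0,0,-0.19,-1, 0.12,-0.7,0.1,0,0,-0.22,-1, 0.12,-0.7,0.1,0,0,-0.25,-1, 0.12,-0.7,0.1,0,0,-0.25,-1]'
```

```text
clock: 10.02
tcp_pos: [0.6142, -0.1016, 0.144]
orientation: [-0.001, 0.423, 0.906, -0.0]
wrist_force: [-0.3, -0.0, -0.6]
finger_gap: 0.0001
grip_force: 0.0
```

```bash
python3 -m jog '[0.02,-0.1,0,0,0,-0.03,-1, 0.05,-0.2,0,0,0,-0.07,-1, 0.08,-0.3,0,0,0,-0.1,-1, 0.1,-0.4,0,0,0,-0.14,-1, 0.12,-0.5,0,0,0,-0.17,-1, 0.12,-0.6,0,0,0,-0.2,-1, 0.12,-0.6,0,0,0,-0.24,-1, 0.12,-0.6,0,0,0,-0.26,-1, 0.12,-0.6,0,0,0,-0.26,-1]'; python3 - <<'E'
from h import *
s=env.get_state(); q=s["orientation"]; print(s["tcp_pos"],np.degrees(2*np.arctan2(q[2],q[1])),np.degrees(s["joint_pos"]))
E
```

```text
clock: 10.77
tcp_pos: [0.6382, -0.22, 0.1445]
orientation: [-0.001, 0.746, 0.665, -0.0]
wrist_force: [-0.1, 0.0, 0.3]
finger_gap: 0.0002
grip_force: 0.0
[ 0.63821595 -0.22002524  0.14446584] 83.4344457908343 [-2.58331213e+01  3.04264681e+01  1.41321733e+01  7.38172381e+01
  1.13423370e-02  7.07324219e+01]
```

```bash
python3 -m jog '[0,0,-0.2,0,0,0,-1, 0,0,-0.38,0,0,0,-1, 0,0,-0.38,0,0,0,-1, 0,0,-0.38,0,0,0,-1]'; cat > arc.py <<'E'
from h import *
import sys
# arc.py phi0(commanded now) step n : prints shifts (units of 0.2 m) from command pose cx,cy
cx,cy,psi=map(float,sys.argv[1:4]); a,step,n=map(float,sys.argv[4:7]); R=74;off=17.5
H=np.array([571.5,-177.8])
for i in range(int(n)+1):
    f=np.radians(a+step*i); P=H+R*np.array([np.cos(f),np.sin(f)])-off*np.array([-np.sin(f),np.cos(f)])
    print(round(a+step*i,1),np.round((P-[cx,cy])/200,3).tolist(),"turn",round((a+step*i+90-psi)/180,3))
E
python3 - <<'E'
from h import *
s=env.get_state(); q=s["orientation"]; print(s["tcp_pos"],np.degrees(2*np.arctan2(q[2],q[1])),s["wrist_force"])
E
python3 arc.py 638.2 -220 83.4 -7 5 12
```

```text
clock: 11.1
tcp_pos: [0.6364, -0.2185, 0.0672]
orientation: [-0.003, 0.746, 0.666, -0.001]
wrist_force: [-0.1, -0.4, 0.5]
finger_gap: -0.0001
grip_force: 0.0
[ 0.63635738 -0.21854444  0.06721807] 83.57061102891326 [-0.11406319 -0.39398677  0.50451667]
-7.0 [0.023, 0.079] turn -0.002
-2.0 [0.033, 0.111] turn 0.026
3.0 [0.041, 0.143] turn 0.053
8.0 [0.045, 0.176] turn 0.081
13.0 [0.047, 0.209] turn 0.109
18.0 [0.045, 0.242] turn 0.137
23.0 [0.041, 0.275] turn 0.164
28.0 [0.034, 0.307] turn 0.192
33.0 [0.024, 0.339] turn 0.22
38.0 [0.012, 0.37] turn 0.248
43.0 [-0.003, 0.399] turn 0.276
48.0 [-0.021, 0.427] turn 0.303
53.0 [-0.041, 0.454] turn 0.331
```

```bash
python3 -m jog '[0.01,0.04,0,0,0,0,-1, 0.023,0.079,0,0,0,0,-1, 0.033,0.111,0,0,0,0.026,-1, 0.041,0.143,0,0,0,0.053,-1, 0.045,0.176,0,0,0,0.081,-1, 0.047,0.209,0,0,0,0.109,-1, 0.045,0.242,0,0,0,0.137,-1, 0.041,0.275,0,0,0,0.164,-1, 0.034,0.307,0,0,0,0.192,-1, 0.024,0.339,0,0,0,0.22,-1, 0.012,0.37,0,0,0,0.248,-1, 0.012,0.37,0,0,0,0.248,-1]'; python3 m.py >/dev/null; cat > cap.py <<'E'
from h import *
import sys
p,d,c=snap("top"); X=cloud(d,c); h=cv2.cvtColor(p,cv2.COLOR_RGB2HSV)
H=np.array([.5715,-.1778]); q=X[...,:2]-H; r=np.hypot(q[...,0],q[...,1]); Z=X[...,2]
m=(r>.035)&(r<.088)&(Z>.115)&(Z<.142); th=np.degrees(np.arctan2(q[...,1],q[...,0]))
hi=np.histogram(th[m]%90,bins=45,range=(0,90))[0]; k=np.argmax(hi)*2+1
t=(th[m]-k+45)%90-45; t=t[abs(t)<12]; print("spoke mod 90:",(k+np.median(t))%90)
O=np.array([.5864,-.0087]);ex=np.array([.9963,-.0854]);ey=np.array([.0854,.9963]); w=X[...,:2]-O
cx,cy=w@ex*1000,w@ey*1000
for a in (-30,-20,20,30):
    mm=(abs(cx-a)<5)&(Z>.055)&(Z<.095)&(abs(cy-60)<110); y=np.sort(cy[mm]); g=np.where(np.diff(y)>5)[0]
    print(a,[(round(float(i[0]),1),round(float(i[-1]),1)) for i in np.split(y,g+1) if len(i)>3])
s=env.get_state(); q=s["orientation"]; print(s["tcp_pos"],np.degrees(2*np.arctan2(q[2],q[1])),s["wrist_force"])
E
python3 cap.py; python3 arc.py 640.6 -146 128 38 5 12
```

```text
clock: 12.1
tcp_pos: [0.644, -0.1482, 0.0728]
orientation: [0.004, 0.436, 0.9, -0.001]
wrist_force: [0.5, -7.0, -3.4]
finger_gap: 0.0002
grip_force: 3.1
spoke mod 90: 36.00315503053132
-30 [(-5.5, 16.1), (34.3, 63.8), (101.2, 169.3)]
-20 [(-4.9, 15.9), (34.5, 64.0), (101.6, 163.0)]
20 [(-49.3, 16.0), (34.1, 64.0), (101.3, 166.0)]
30 [(-48.2, 15.8), (33.8, 64.0), (101.6, 166.5)]
[ 0.64400206 -0.14817509  0.07275782] 128.10054870955167 [ 1.50012367 -6.61352045 -1.53708066]
38.0 [-0.0, -0.0] turn 0.0
43.0 [-0.015, 0.029] turn 0.028
48.0 [-0.033, 0.057] turn 0.056
53.0 [-0.053, 0.084] turn 0.083
58.0 [-0.075, 0.108] turn 0.111
63.0 [-0.1, 0.131] turn 0.139
68.0 [-0.126, 0.151] turn 0.167
73.0 [-0.154, 0.169] turn 0.194
78.0 [-0.183, 0.185] turn 0.222
83.0 [-0.214, 0.198] turn 0.25
88.0 [-0.245, 0.208] turn 0.278
93.0 [-0.277, 0.215] turn 0.306
98.0 [-0.31, 0.22] turn 0.333
```

```bash
python3 -m jog '[-0.015,0.029,0,0,0,0.028,-1, -0.033,0.057,0,0,0,0.056,-1, -0.053,0.084,0,0,0,0.083,-1, -0.075,0.108,0,0,0,0.111,-1, -0.1,0.131,0,0,0,0.139,-1, -0.126,0.151,0,0,0,0.167,-1, -0.154,0.169,0,0,0,0.194,-1, -0.183,0.185,0,0,0,0.222,-1, -0.214,0.198,0,0,0,0.25,-1, -0.245,0.208,0,0,0,0.278,-1, -0.277,0.215,0,0,0,0.306,-1, -0.31,0.22,0,0,0,0.333,-1]'; python3 cap.py; python3 arc.py 578.6 -102 188 98 5 12
```

```text
clock: 13.15
tcp_pos: [0.5853, -0.1013, 0.073]
orientation: [0.006, -0.073, 0.997, -0.0]
wrist_force: [11.3, 2.9, -6.7]
finger_gap: -0.0003
grip_force: 5.4
spoke mod 90: 5.491187339272869
-30 [(16.8, 67.7), (101.2, 169.0)]
-20 [(13.2, 67.7), (101.4, 162.9)]
20 [(-49.3, 67.9), (101.3, 168.0)]
30 [(-48.3, 67.9), (101.8, 168.8)]
[ 0.58372729 -0.10128683  0.072959  ] 188.59484925739412 [ 7.3173822   1.25290659 -4.22947882]
98.0 [-0.0, -0.0] turn 0.0
103.0 [-0.033, 0.001] turn 0.028
108.0 [-0.067, -0.0] turn 0.056
113.0 [-0.1, -0.004] turn 0.083
118.0 [-0.132, -0.011] turn 0.111
123.0 [-0.164, -0.021] turn 0.139
128.0 [-0.194, -0.034] turn 0.167
133.0 [-0.224, -0.049] turn 0.194
138.0 [-0.252, -0.066] turn 0.222
143.0 [-0.278, -0.086] turn 0.25
148.0 [-0.303, -0.109] turn 0.278
153.0 [-0.325, -0.133] turn 0.306
158.0 [-0.346, -0.159] turn 0.333
```

```bash
python3 -m jog '[-0.033,0.001,0,0,0,0.028,-1, -0.067,0,0,0,0,0.056,-1, -0.1,-0.004,0,0,0,0.083,-1, -0.132,-0.011,0,0,0,0.111,-1, -0.164,-0.021,0,0,0,0.139,-1, -0.194,-0.034,0,0,0,0.167,-1, -0.224,-0.049,0,0,0,0.194,-1, -0.252,-0.066,0,0,0,0.222,-1, -0.278,-0.086,0,0,0,0.25,-1, -0.303,-0.109,0,0,0,0.278,-1, -0.325,-0.133,0,0,0,0.306,-1, -0.346,-0.159,0,0,0,0.333,-1]'; python3 cap.py; python3 arc.py 509.4 -133.8 248 158 3 16
```

```text
clock: 14.2
tcp_pos: [0.5116, -0.13, 0.0727]
orientation: [0.004, -0.562, 0.827, 0.001]
wrist_force: [-0.4, 13.8, 6.8]
finger_gap: 0.0001
grip_force: 5.7
spoke mod 90: 65.34531010947543
-30 [(39.1, 91.0), (101.2, 169.1)]
-20 [(37.9, 91.1), (101.5, 163.1)]
20 [(-49.3, 91.2), (101.3, 163.2)]
30 [(-48.9, 91.2), (101.6, 168.8)]
[ 0.51092711 -0.13113014  0.07267352] 248.58766952761218 [-1.23009458 11.15795065  5.15837131]
158.0 [0.0, -0.0] turn 0.0
161.0 [-0.011, -0.017] turn 0.017
164.0 [-0.021, -0.034] turn 0.033
167.0 [-0.03, -0.052] turn 0.05
170.0 [-0.039, -0.07] turn 0.067
173.0 [-0.046, -0.088] turn 0.083
176.0 [-0.052, -0.107] turn 0.1
179.0 [-0.058, -0.126] turn 0.117
182.0 [-0.062, -0.145] turn 0.133
185.0 [-0.066, -0.165] turn 0.15
188.0 [-0.068, -0.185] turn 0.167
191.0 [-0.069, -0.205] turn 0.183
194.0 [-0.07, -0.225] turn 0.2
197.0 [-0.069, -0.245] turn 0.217
200.0 [-0.067, -0.264] turn 0.233
203.0 [-0.064, -0.284] turn 0.25
206.0 [-0.06, -0.304] turn 0.267
```

```bash
python3 -m jog '[-0.011,-0.017,0,0,0,0.017,-1, -0.021,-0.034,0,0,0,0.033,-1, -0.03,-0.052,0,0,0,0.05,-1, -0.039,-0.07,0,0,0,0.067,-1, -0.046,-0.088,0,0,0,0.083,-1, -0.052,-0.107,0,0,0,0.1,-1, -0.058,-0.126,0,0,0,0.117,-1, -0.062,-0.145,0,0,0,0.133,-1, -0.066,-0.165,0,0,0,0.15,-1, -0.068,-0.185,0,0,0,0.167,-1, -0.068,-0.185,0,0,0,0.167,-1]'; python3 cap.py; python3 arc.py 495.8 -170.8 278 188 2 9
```

```text
clock: 15.17
tcp_pos: [0.4959, -0.1673, 0.0723]
orientation: [-0.002, 0.756, -0.654, -0.002]
wrist_force: [-6.4, 11.3, 8.8]
finger_gap: -0.0002
grip_force: 6.1
spoke mod 90: 5.481201628030277
-30 [(51.6, 168.8)]
-20 [(50.7, 163.0)]
20 [(-49.3, 163.1)]
30 [(-48.1, 168.8)]
[ 0.49584961 -0.16730519  0.07228282] -81.83336246111716 [-6.38212894 11.57261926  8.89193163]
188.0 [-0.0, 0.0] turn 0.0
190.0 [-0.001, -0.013] turn 0.011
192.0 [-0.002, -0.026] turn 0.022
194.0 [-0.002, -0.04] turn 0.033
196.0 [-0.001, -0.053] turn 0.044
198.0 [-0.0, -0.066] turn 0.056
200.0 [0.001, -0.079] turn 0.067
202.0 [0.003, -0.092] turn 0.078
204.0 [0.005, -0.106] turn 0.089
206.0 [0.008, -0.119] turn 0.1
```

```bash
python3 -m jog '[0,-0.006,0,0,0,0.006,-1, -0.001,-0.013,0,0,0,0.011,-1, -0.002,-0.026,0,0,0,0.022,-1, -0.002,-0.04,0,0,0,0.033,-1, -0.001,-0.053,0,0,0,0.044,-1, 0,-0.066,0,0,0,0.056,-1, 0.001,-0.079,0,0,0,0.067,-1, 0.001,-0.079,0,0,0,0.067,-1, 0.001,-0.079,0,0,0,0.067,-1]'; cat >> cap.py <<'E'
for a in (-30,-20,20,30):
    mm=(abs(cx-a)<4)&(Z>.068)&(Z<.095)&(cy>60)&(cy<135); o=np.argsort(cy[mm]); y=cy[mm][o]; z=Z[mm][o]*1000
    print(a,"sample end (z>77.5):",y[z>77.5].max().round(1) if (z>77.5).any() else None,"pad back:",[(round(float(i[0]),1),round(float(i[-1]),1)) for i in np.split(y,np.where(np.diff(y)>4)[0]+1)])
E
python3 cap.py
```

```text
clock: 15.97
tcp_pos: [0.4949, -0.1822, 0.0722]
orientation: [-0.002, 0.82, -0.572, -0.003]
wrist_force: [-8.2, 14.4, 11.5]
finger_gap: 0.0002
grip_force: 7.8
spoke mod 90: 16.45318012126475
-30 [(55.8, 168.7)]
-20 [(55.0, 163.0)]
20 [(-49.5, 163.1)]
30 [(-48.9, 168.6)]
[ 0.49491449 -0.18218355  0.0722386 ] -69.77997581731204 [-8.79110019 13.37174931 11.3159256 ]
-30 sample end (z>77.5): 105.5 pad back: [(60.2, 117.6), (133.5, 134.0)]
-20 sample end (z>77.5): 106.2 pad back: [(60.7, 118.3), (134.2, 134.7)]
20 sample end (z>77.5): 109.3 pad back: [(60.2, 118.0), (133.9, 134.4)]
30 sample end (z>77.5): 110.7 pad back: [(60.3, 118.7), (133.3, 134.9)]
```

Spoke at 196.5° and the pad is pushed back 5.6 mm (about 21 N). A last small push of 4°, then back off and rise.

```bash
python3 -m jog '[0.002,-0.014,0,0,0,0.011,-1, 0.004,-0.027,0,0,0,0.022,-1, 0.004,-0.027,0,0,0,0.022,-1, 0.004,-0.027,0,0,0,0.022,-1, -0.006,-0.004,0,0,0,0.022,-1, -0.02,0.03,0,0,0,0.022,-1, -0.036,0.06,0,0,0,0.022,-1, -0.036,0.06,0,0,0,0.022,-1, -0.036,0.06,0.2,0,0,0.022,-1, -0.036,0.06,0.4,0,0,0.022,-1, -0.036,0.06,0.6,0,0,0.022,-1, -0.036,0.06,0.6,0,0,0.022,-1]'; python3 cap.py; python3 - <<'E'
from h import *
a,_,_=load("top"); b,_,_=snap("scene")
cv2.imwrite("pics/f.png",np.hstack([cv2.resize(a[190:310,250:410],(400,300)),cv2.resize(b[220:400,170:390],(366,300))])[:,:,::-1])
E
```

```text
clock: 17.02
tcp_pos: [0.4937, -0.1772, 0.1984]
orientation: [-0.0, 0.839, -0.545, 0.007]
wrist_force: [1.3, -0.5, 0.7]
finger_gap: -0.0001
grip_force: 0.0
spoke mod 90: 19.845500046441614
-30 [(57.8, 169.3)]
-20 [(54.7, 163.0)]
20 [(-49.5, 163.1)]
30 [(-48.7, 168.8)]
[ 0.49276202 -0.17677444  0.19513042] -66.00654677657333 [ 0.35202407 -0.05370516 -0.48067753]
-30 sample end (z>77.5): 117.2 pad back: [(60.0, 119.6), (133.4, 133.8)]
-20 sample end (z>77.5): 108.4 pad back: [(60.6, 120.4), (134.2, 134.7)]
20 sample end (z>77.5): 107.6 pad back: [(60.0, 120.0), (133.9, 134.4)]
30 sample end (z>77.5): 134.7 pad back: [(60.7, 120.4), (133.2, 134.7)]
```

View pics/f.png

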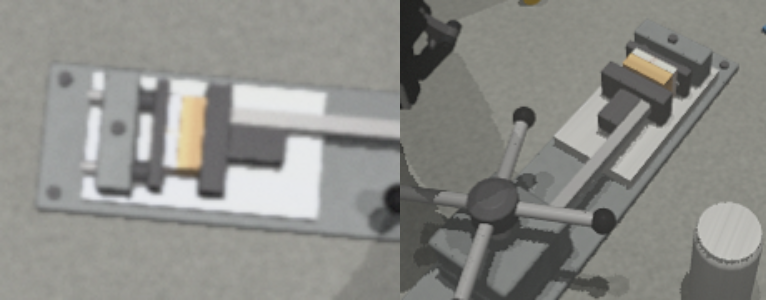

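The picture shows the sample square between jaw and pad, at (185,132) in the left half. The pad is pushed back about 7 mm and the robot is clear.

```bash
python3 -c "
from workcell import env
print(env.hand_in())"
```

```text
the job is handed in; nothing more can be done
None
```

The job is handed in: the sample stands square on the bed, let go and clamped with the sprung pad pushed back about 7 mm (about 24–25 N estimated from the spring rate), and the arm is clear; no verdict came back.

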